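# Let two grinding balls out of the rotary feeder

### The arm

A 6-joint arm with a two-finger parallel gripper is mounted at the origin on the work surface. World frame = base frame: x ahead of the robot, y to its left, z up, the work surface at z = 0. Lengths are in m, angles in rad, forces in N, time in s.
With the tool pointing down it reaches from about 0.275 to 0.775 m from the base axis. Payload 14.6 kg.
Tool frame: the origin (TCP) lies at the centre of the arm's flange, where the gripper is bolted on; the fingertips stand 173 mm ahead of it and the grasp point (between the pads) lies 155 mm ahead of it; z points along the fingers, y is the direction in which the jaws open and shut (so a half turn about z gives the same grasp; the last joint's range is limited). The gripper opens to 85 mm and grips with 20 to 120 N. Pads are 22 mm wide; open, the fingers measure 114 mm over their backs; the gripper's body (76 mm by 85 mm) begins 54 mm behind the grasp point. The pads swing forward as they close: fully open they stand 13 mm farther back than shut.
Start: joints at [1.087, 0.263, -0.048, 1.259, 0, 1.415], TCP at [0.17, 0.497, 0.405] pointing down, gripper open.
Joint ranges: [-2.65, 2.65], [-0.89, 1.7], [-1.18, 1.37], [-2.13, 2.11], [-1.35, 1.29], [-3.14, 3.14]. Speed limits (rad/s): [1.89, 1.89, 2.57, 2.79, 3.14, 3.14].

### API

Orientations are given as a 3x3 rotation matrix whose columns are the frame's x, y, z axes.
In Python, from plant import ctrl gives the robot as it stands.
- The arm moves only by the tool apply_moves, never from a script. Its arguments are lists of equal length, an entry for each row: "offset": the shift along the tool's x, y, z in mm, a list of three; "rotation": the turn, a rotation vector about the tool's x, y, z in degrees, a list of three; "claw": the finger opening in mm, from 0 to 85.4. In form: {"offset": [[dx, dy, dz], ...], "rotation": [[wx, wy, wz], ...], "claw": [claw, ...]}. A call has 1 to 8 rows; each row is the pose to reach, as a shift and turn from the pose commanded when the call began, along the tool's axes at that moment; what a row does not reach only later rows make up. A row lasts 1/8 s, in which the tool goes at most 62.5 mm and 10.7 degrees, less where a joint would pass 70% of its speed; a pose out of reach is approached as far as the arm can. A call with a gripper value outside its range is refused whole. The fingers move at their own pace and stop on an object; "force" is the grip in N (left out, the last holds). Time passes only in rows, so rows that repeat a pose let the fingers close. It gives the time, the measured TCP pose, the force and the opening at its end, in the units of the state.
- ctrl.get_state(): the state, without advancing time (a new reading comes with each control period).
- ctrl.grab_frame(name): name is "side" or "top"; returns the picture (400x640x3 uint8, red, green, blue); there is no depth.
- ctrl.camera_model(name): a dict with "intrinsics" (3x3 intrinsics, pixels), "world_from_camera" (4x4, takes a point from camera to world coordinates). Camera axes: x right, y down, z forward; pixel columns grow to the right and rows downward; lengths in m; the calibration is good to about 2 mm. A picture is of the moment at which its call begins. camera_model takes no time and is no camera call.
- ctrl.close_job(): hands the job in, once; it reports no verdict.
The state is a dict: "time_s": time; "joint_positions": joint angles; "joint_velocities": joint speeds; "tau": joint torques, N m; "tcp_pos": TCP position; "orientation": TCP orientation; "contact_force": force on the tool from outside, world axes, zero at the start; "torque": the same for the moment, N m; "grip_width": opening from 0.0 (shut) to 1.0 (fully open).
Only numpy, scipy, OpenCV 4.12 (cv2) and the standard library are available. Lean on these libraries where they do the work, as an engineer would, in place of code of your own. Each camera call takes 0.05 s, during which the arm holds its last target.

### The job

Use the crank on top of the round ball feeder to turn its drum slowly anticlockwise (seen from above), so that one steel ball and then the next drop through the side opening into the catch tray. Stop and let go of the crank after the second ball, leaving the third ball in the drum.

Things in the scene. Friction and masses are not known exactly. Their poses are not given: they have to be found in the camera images.
- feeder: Fixed ball feeder: round aluminium shell, open above, 158 mm across, 122 mm high, on a 170 mm square base. Origin: on the table, on the drum's vertical axis; z up; x points through the side opening (46 mm wide, 36 degrees of the rim) to the chute and black catch tray (130 x 110 mm, 58 mm high, centred at x = 152 mm). The round vial carousel on the other side (no chute) is not part of the job.
- drum (a joint): Turn of the black drum from its start (rad): 0 at first, grows anticlockwise from above, stops at -0.3 and 3.3, stays where left (friction 0.12 N m, 2 to 4 N on the knob). Eight pockets 45 degrees apart with sloping floors; a ball rolls out by itself (about 0.6 s) when its centre is still 5 to 12 degrees short of the feeder's x axis. Turn slower than 1 rad/s (over 2.5 rad/s counts as spinning).
- crank_knob (a point): White upright round crank knob, 16 mm diameter, from 133 to 191 mm above the table, on a 50 mm radius circle about the feeder's axis. The point is on the knob's axis, 168 mm up; the crank arm is below. It starts 150 to 184 degrees anticlockwise from the feeder's x axis. It spins freely on its pin: pinch it from above and carry it along its circle, or push it.
- ball_1_center (a point): First ball, a plain steel grinding ball, 26 mm in diameter, 70 g; the point is its centre. At the start it sits in the drum, 62 mm from the feeder's axis, centre 102 mm above the table; 28 to 62 degrees clockwise (from above) of the feeder's x axis, the nearest of the three. In the tray its centre is about 17 mm above the table.
- ball_2_center (a point): Second ball, a plain steel grinding ball, 26 mm in diameter, 70 g; the point is its centre. In the pocket 45 degrees behind the first.
- ball_3_center (a point): Third ball, a plain steel grinding ball, 26 mm in diameter, 70 g; the point is its centre. In the pocket 45 degrees behind the second; it must stay in the drum.
Not all that is in view belongs to the job. Leave any green or red look-alike of the part that bears ball_1_center alone. Leave any turquoise look-alike of the part that bears ball_2_center alone.

How it is judged:
On the way, in this order (a step that is already met when the one before it is completed fails the run):
1. the first ball lies in the catch tray while the second and third are still in the drum (x of ball_1_center in the frame of feeder between 0.085 and 0.22 m and y of ball_1_center in the frame of feeder between -0.055 and 0.055 m and z of ball_1_center in the frame of feeder below 0.055 m and horizontal distance between each of ball_2_center, ball_3_center and feeder below 0.072 m and z of each of ball_2_center, ball_3_center in the frame of feeder above 0.09 m), for 0.3 s.
2. the second ball lies in the catch tray too, the third still in the drum (x of ball_1_center in the frame of feeder between 0.085 and 0.22 m and y of ball_1_center in the frame of feeder between -0.055 and 0.055 m and z of each of ball_1_center, ball_2_center in the frame of feeder below 0.055 m and x of ball_2_center in the frame of feeder between 0.085 and 0.22 m and y of ball_2_center in the frame of feeder between -0.055 and 0.055 m and horizontal distance between ball_3_center and feeder below 0.072 m and z of ball_3_center in the frame of feeder above 0.09 m), for 0.2 s.
At the end, for the whole second after the job is handed in: The first and second balls are inside the catch tray (centres less than 55 mm above the feeder's foot and inside the tray's walls), the third is still in the drum (centre within 72 mm of its axis and over 90 mm high), and the drum stands still (under 0.05 rad/s) (all of step 2 and velocity of joint drum between -0.05 and 0.05 rad/s); the robot touches nothing.
It fails at once if the drum is spun fast (over 2.5 rad/s) (velocity of joint drum above 2.5 rad/s or velocity of joint drum below -2.5 rad/s).
It also fails if it takes over 42 s, if anything falls off the work surface, if the arm or the gripper's body presses on something with over 40 N, if the wrist force passes 120 N, or if a joint passes its speed limit or range.

## Working session

There is one attempt and no reset: what is moved stays moved. The work goes in short steps, Python scripts to look and compute and a tool call to move; the robot and the scene stay as the last step left them, time stands still between calls to the robot, and variables do not carry over. Pictures are saved under pics/ and viewed, and the job is handed in when it is done.

Besides the shell and the picture viewer there is one more tool, called after "Call:" as name(argument=value, ...) on one line, values as JSON. apply_moves: Moves the arm, as the interface text tells. Its arguments: {"type":"object","properties":{"offset":{"type":"array","items":{"type":"array","items":{"type":"number"}}},"rotation":{"type":"array","items":{"type":"array","items":{"type":"number"}}},"claw":{"type":"array","items":{"type":"number"}},"force":{"type":"number"}},"required":["offset","rotation","claw"]}

```bash
ls; mkdir -p pics; python3 - <<'E'
from plant import ctrl
import cv2
s=ctrl.get_state(); print(s)
for n in("side","top"):
    f=ctrl.grab_frame(n); cv2.imwrite(f"pics/{n}0.png",f[:,:,::-1]); m=ctrl.camera_model(n); print(n,m)
E
```

```text
pics
{'time_s': 0.0, 'joint_positions': array([ 1.08668722e+00,  2.63531403e-01, -4.89487128e-02,  1.25939094e+00,
        2.04714298e-05,  1.41551869e+00]), 'joint_velocities': array([-1.28222750e-03,  2.67565695e-04,  1.02578266e-03,  8.90094288e-04,
        1.08768012e-03,  3.04474652e-05]), 'tau': array([ 3.55305798e-03, -6.37617946e+01,  3.84567189e+01,  1.36740552e-02,
        1.30283083e-04,  3.10585563e-06]), 'tcp_pos': array([0.16949043, 0.4967912 , 0.40421628]), 'orientation': array([[-9.46420299e-01,  3.22937066e-01, -5.18320834e-04],
       [ 3.22937428e-01,  9.46419849e-01, -9.41706632e-04],
       [ 1.86437148e-04, -1.05863547e-03, -9.99999422e-01]]), 'contact_force': array([-0.44383062,  0.13792734, -0.50473984]), 'torque': array([ 0.06143204,  0.00250476, -0.00568958]), 'grip_width': 1.0043882139561167}
side {'intrinsics': array([[393.76333492,   0.        , 312.88085794],
       [  0.        , 393.76333492, 204.81617976],
       [  0.        ,   0.        ,   1.        ]]), 'world_from_camera': array([[-0.95658352, -0.20782111,  0.20434862,  0.37658793],
       [-0.29143031,  0.67228901, -0.68051147,  0.47349584],
       [ 0.00404332, -0.71051944, -0.70366595,  0.64886093],
       [ 0.        ,  0.        ,  0.        ,  1.        ]])}
top {'intrinsics': array([[425.54669675,   0.        , 320.36914978],
       [  0.        , 425.54669675, 203.2529702 ],
       [  0.        ,   0.        ,   1.        ]]), 'world_from_camera': array([[ 0.10619168, -0.96532229,  0.2384873 ,  0.36706072],
       [-0.99433351, -0.10427722,  0.02066703, -0.05259895],
       [ 0.00491844, -0.23933058, -0.97092568,  0.8634668 ],
       [ 0.        ,  0.        ,  0.        ,  1.        ]])}
```

View pics/side0.png

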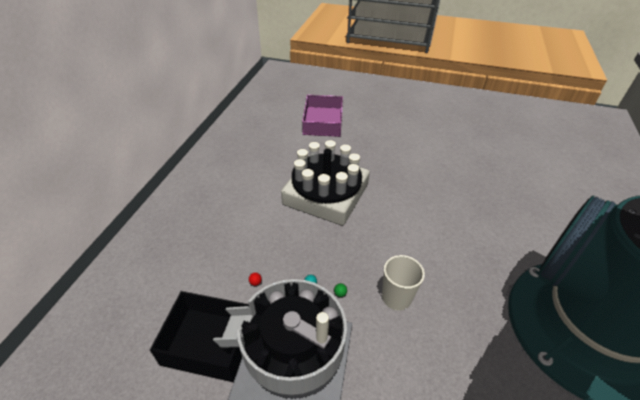

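View pics/top0.png

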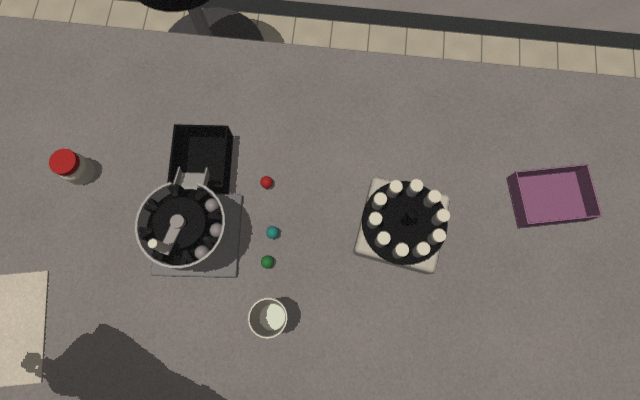

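```bash
cat > h.py <<'E'
from plant import ctrl
import numpy as np, cv2
def ray(n,u,v,z):
    m=ctrl.camera_model(n);K=m["intrinsics"];T=m["world_from_camera"]
    d=T[:3,:3]@np.linalg.inv(K)@[u,v,1];o=T[:3,3]
    return o+d*(z-o[2])/d[2]
def proj(n,p):
    m=ctrl.camera_model(n);T=m["world_from_camera"]
    q=m["intrinsics"]@(T[:3,:3].T@(np.array(p)-T[:3,3]));return q[:2]/q[2]
E
python3 - <<'E'
import cv2
a=cv2.imread("pics/top0.png")[115:285,125:255];cv2.imwrite("pics/topc.png",cv2.resize(a,None,fx=3.5,fy=3.5,interpolation=2))
a=cv2.imread("pics/side0.png")[260:400,145:365];cv2.imwrite("pics/sidec.png",cv2.resize(a,None,fx=3.5,fy=3.5,interpolation=2))
E
```

```text
(no output)
```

View pics/topc.png

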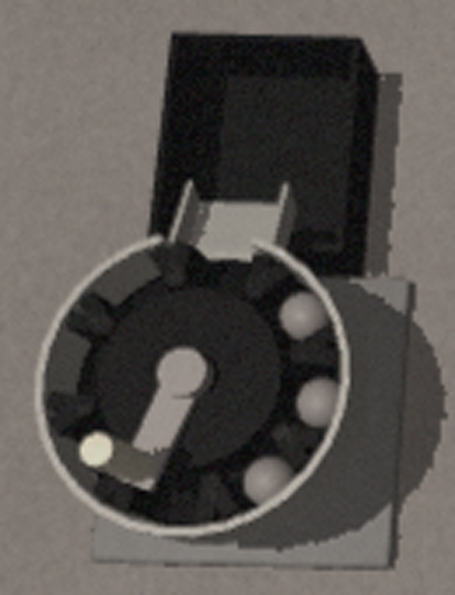

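View pics/sidec.png

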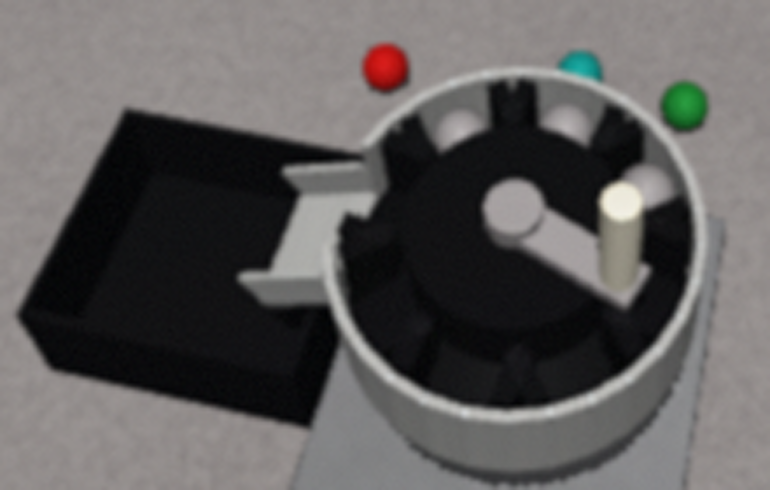

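```bash
python3 - <<'E'
from h import *
from scipy.optimize import least_squares
im=cv2.imread("pics/top0.png").astype(int)
g=im.min(2)
C=lambda x,y:(125+x/3.5-.36,115+y/3.5-.36)
c0=ray("top",*C(193,384),.122)
ys,xs=np.where(g>125)
P=np.array([ray("top",x,y,.122)[:2] for x,y in zip(xs,ys) if 125<x<240 and 170<y<280])
for it in range(10):
    d=np.linalg.norm(P-c0[:2],axis=1);Q=P[abs(d-.0775)<.004+.01*(it<3)]
    r=least_squares(lambda p:np.hypot(*(Q-p[:2]).T)-p[2],[c0[0],c0[1],.077],loss='soft_l1',f_scale=.002);c0=r.x
print("rim",r.x,len(Q)); c=r.x[:2]
ang=lambda p:np.degrees(np.arctan2(*(p[:2]-c)[::-1]))
L=lambda x,y,z:ray("top",*C(x,y),z)
print("gap",[ (ang(L(*q,.122))) for q in((160,237),(255,243))])
a,b=L(172,34,.058),L(362,38,.058);print("tray far",a,b,ang((a+b)/2),np.linalg.norm(a-b), "dir",np.degrees(np.arctan2(*(b-a)[[1,0]])))
a,b=L(95,565,.005),L(393,567,.005);print("base",np.linalg.norm(a-b),np.degrees(np.arctan2(*(b-a)[[1,0]])))
for q in((302,315),(319,402),(268,482)):
    p=L(*q,.102);print("ball",p,np.hypot(*(p[:2]-c)),ang(p))
p=L(97,449,.191);print("knob",p,np.hypot(*(p[:2]-c)),ang(p))
p=L(182,372,.145);print("hub",p,p[:2]-c)
u=(145+620/3.5-.36,260+201/3.5-.36);p=ray("side",*u,.191);print("knob side",p,np.hypot(*(p[:2]-c)),ang(p))
E
```

```text
rim [0.48717501 0.20783924 0.07753844] 608
gap [np.float64(22.689381780159096), np.float64(-14.81156011942728)]
tray far [0.69756484 0.27932007 0.058     ] [0.70706439 0.16900704 0.058     ] 4.339163458634197 0.11072130056627122 dir -85.07814564775639
base 0.16931534758210312 -84.26421266455723
ball [0.52986943 0.16344576 0.102     ] 0.0615921560267322 -46.11768228604566
ball [0.48500088 0.14694112 0.102     ] 0.060936911536802495 -92.04465916928848
ball [0.44121056 0.16600517 0.102     ] 0.06215158340721375 -137.69343280137957
knob [0.43906977 0.22007557 0.191     ] 0.04963710512240889 165.72856985372383
hub [0.48591099 0.20492659 0.145     ] [-0.00126403 -0.00291264]
knob side [0.43898067 0.22314924 0.191     ] 0.0505676889895326 162.3763956326023
```

Call:
apply_moves(offset=[[-49,-25,0],[-98,-50,0],[-147,-75,0],[-196,-100,0],[-246,-124,0],[-295,-149,0],[-344,-173.5,0],[-344,-173.5,0]], rotation=[[0,0,0],[0,0,0],[0,0,0],[0,0,0],[0,0,0],[0,0,0],[0,0,-3],[0,0,-3]], claw=[60,45,36,36,36,36,36,36])

```text
time_s: 1.1
tcp_pos: [0.4411, 0.2193, 0.4041]
orientation: [[-0.961, 0.276, -0.0], [0.276, 0.961, -0.001], [0.0, -0.001, -1.0]]
contact_force: [0.2, 0.9, 0.5]
grip_width: 0.423
```

```bash
python3 - <<'E'
from h import *
s=ctrl.get_state(); print(s['time_s'],s['tcp_pos'],s['orientation'].round(3),s['joint_positions'].round(2),s['grip_width'])
f=ctrl.grab_frame("side"); cv2.imwrite("pics/s1.png",cv2.resize(f[150:400,145:445,::-1],None,fx=2.4,fy=2.4))
E
```

```text
1.1 [0.44114137 0.21931995 0.40413536] [[-0.961  0.276 -0.   ]
 [ 0.276  0.961 -0.001]
 [ 0.    -0.001 -1.   ]] [ 0.3   0.21 -0.13  1.24 -0.    0.58] 0.4227950995406014
```

View pics/s1.png

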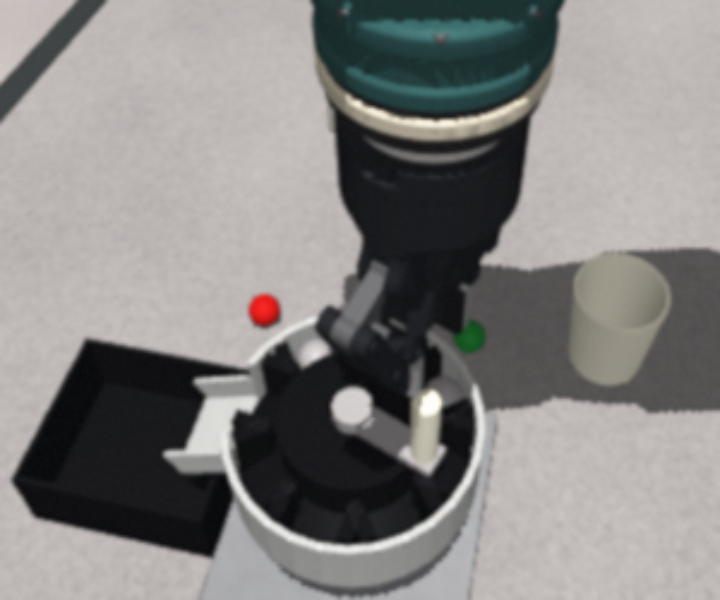

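Call:
apply_moves(offset=[[0,0,10],[0,0,20],[0,0,26],[0,0,26]], rotation=[[0,0,0],[0,0,0],[0,0,0],[0,0,0]], claw=[36,36,36,36])

```text
time_s: 1.65
tcp_pos: [0.4387, 0.2219, 0.3782]
orientation: [[-0.962, 0.272, -0.001], [0.272, 0.962, -0.0], [0.001, -0.0, -1.0]]
contact_force: [-0.7, 0.8, 0.0]
grip_width: 0.422
```

```bash
python3 - <<'E'
from h import *
s=ctrl.get_state(); print(s['tcp_pos'],s['joint_velocities'].round(3))
f=ctrl.grab_frame("side"); cv2.imwrite("pics/s2.png",cv2.resize(f[250:370,245:395,::-1],None,fx=4,fy=4))
f=ctrl.grab_frame("top"); cv2.imwrite("pics/t2.png",cv2.resize(f[140:290,110:260,::-1],None,fx=4,fy=4))
E
```

```text
[0.43868759 0.22187626 0.3782037 ] [-0.004 -0.004  0.02   0.013 -0.    -0.001]
```

View pics/s2.png

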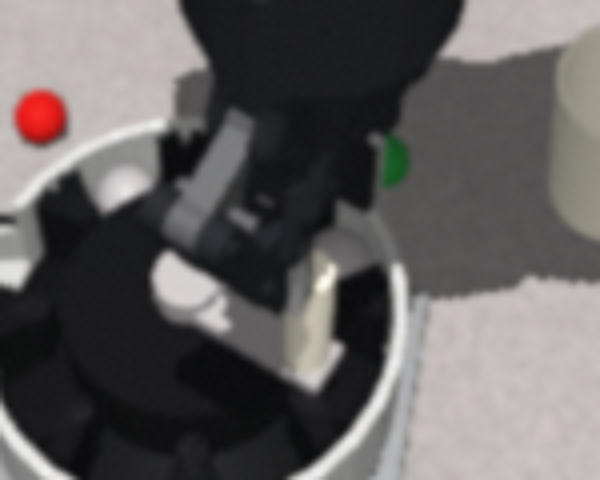

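View pics/t2.png

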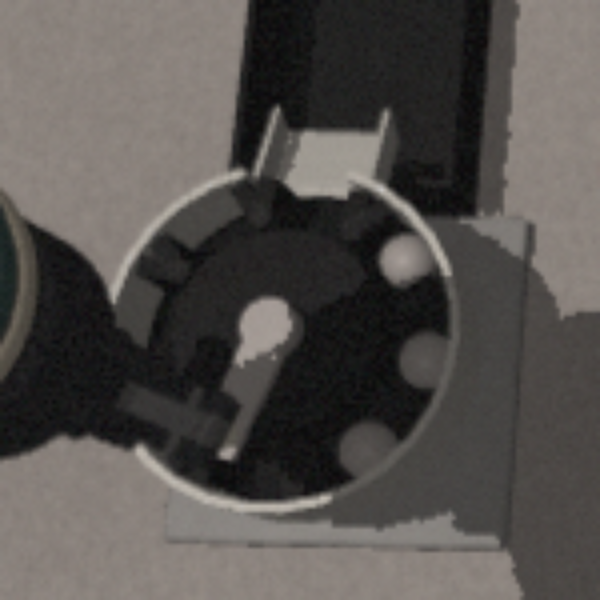

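Call:
apply_moves(offset=[[0,0,6],[0,0,12],[0,0,18],[0,0,24],[0,0,30]], rotation=[[0,0,0],[0,0,0],[0,0,0],[0,0,0],[0,0,0]], claw=[36,36,36,36,36])

```text
time_s: 2.38
tcp_pos: [0.4391, 0.2216, 0.3482]
orientation: [[-0.962, 0.273, -0.0], [0.273, 0.962, -0.0], [0.0, -0.0, -1.0]]
contact_force: [0.3, -0.8, -0.1]
grip_width: 0.421
```

Call:
apply_moves(offset=[[0,0,8],[0,0,16],[0,0,22],[0,0,22]], rotation=[[0,0,0],[0,0,0],[0,0,0],[0,0,0]], claw=[36,36,34,32])

```text
time_s: 2.88
tcp_pos: [0.439, 0.2216, 0.3262]
orientation: [[-0.962, 0.273, -0.001], [0.273, 0.962, -0.0], [0.001, -0.0, -1.0]]
contact_force: [-0.1, 0.3, -0.3]
grip_width: 0.374
```

Call:
apply_moves(offset=[[0,0,0],[0,0,0],[0,0,0],[0,0,0],[0,0,0],[0,0,0],[0,0,0],[0,0,0]], rotation=[[0,0,0],[0,0,0],[0,0,0],[0,0,0],[0,0,0],[0,0,0],[0,0,0],[0,0,0]], claw=[30,28,26,24,22,20,19,19], force=20)

```text
time_s: 3.88
tcp_pos: [0.4391, 0.2216, 0.3267]
orientation: [[-0.962, 0.273, -0.0], [0.273, 0.962, 0.0], [0.0, 0.0, -1.0]]
contact_force: [0.2, -0.8, 0.3]
grip_width: 0.221
```

```bash
python3 - <<'E'
from h import *
s=ctrl.get_state(); print(s['tcp_pos'],s['grip_width'])
f=ctrl.grab_frame("side"); cv2.imwrite("pics/s3.png",cv2.resize(f[250:370,245:395,::-1],None,fx=4,fy=4))
E
```

```text
[0.43906226 0.22158923 0.32666723] 0.22096839693447098
```

View pics/s3.png

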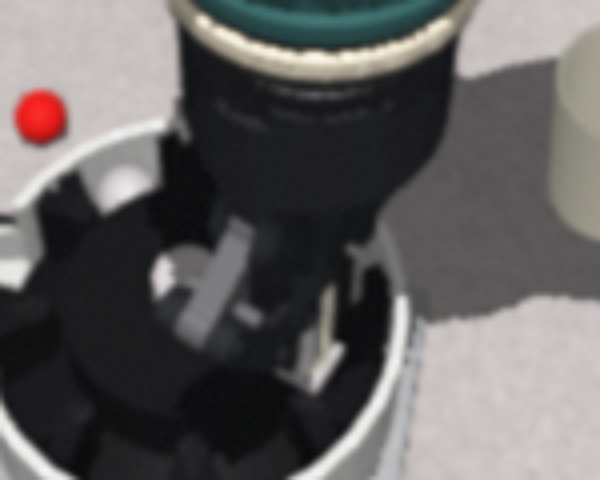

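Call:
apply_moves(offset=[[0,-3.5,0],[-0.3,-7,0],[-0.9,-10.4,0],[-1.7,-13.8,0],[-2.7,-17.2,0],[-3.9,-20.5,0],[-5.4,-23.6,0],[-7.1,-26.7,0]], rotation=[[0,0,-4],[0,0,-8],[0,0,-12],[0,0,-16],[0,0,-20],[0,0,-24],[0,0,-28],[0,0,-32]], claw=[19,19,19,19,19,19,19,19])

```text
time_s: 4.92
tcp_pos: [0.4386, 0.1941, 0.3267]
orientation: [[-0.96, -0.281, -0.0], [-0.281, 0.96, 0.001], [-0.0, 0.001, -1.0]]
contact_force: [-0.7, 2.9, 0.1]
grip_width: 0.224
```

```bash
cat > look.py <<'E'
from h import *
import sys
k=sys.argv[1]
s=ctrl.get_state(); p=s['tcp_pos'];y=s['orientation'][:2,0]
c=np.array([.487,.207]);r=p[:2]-c
print(s['time_s'],p,"R",np.hypot(*r),"ang",np.degrees(np.arctan2(r[1],r[0])),"tool x",np.degrees(np.arctan2(y[1],y[0])),s['contact_force'].round(1),s['grip_width'])
f=ctrl.grab_frame("top"); cv2.imwrite(f"pics/t{k}.png",cv2.resize(f[115:285,110:260,::-1],None,fx=3.5,fy=3.5))
E
python3 look.py 4
```

```text
4.925 [0.43862115 0.1940634  0.32670008] R 0.050078627057354955 ang -165.0292562304453 tool x -163.69561894507677 [-0.7  2.9  0.1] 0.22415746646939172
```

View pics/t4.png

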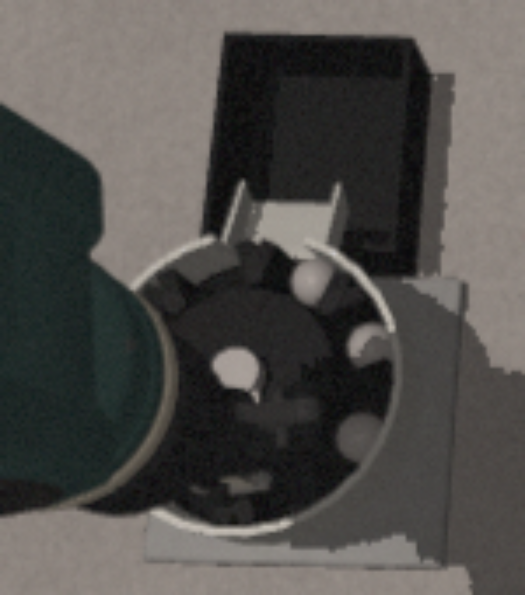

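Call:
apply_moves(offset=[[0,-3.5,0],[-0.3,-7,0],[-0.9,-10.4,0],[-1.7,-13.8,0],[-1.7,-13.8,0],[-1.7,-13.8,0],[-1.7,-13.8,0],[-1.7,-13.8,0]], rotation=[[0,0,-4],[0,0,-8],[0,0,-12],[0,0,-16],[0,0,-16],[0,0,-16],[0,0,-16],[0,0,-16]], claw=[19,19,19,19,19,19,19,19])

```text
time_s: 5.98
tcp_pos: [0.4441, 0.1812, 0.3267]
orientation: [[-0.847, -0.532, -0.0], [-0.532, 0.847, -0.0], [0.0, -0.0, -1.0]]
contact_force: [0.4, -0.4, 0.1]
grip_width: 0.222
```

Call:
apply_moves(offset=[[0,0,0],[0,0,0],[0,0,0],[0,0,0]], rotation=[[0,0,0],[0,0,0],[0,0,0],[0,0,0]], claw=[19,19,19,19])

```text
time_s: 6.48
tcp_pos: [0.4441, 0.1812, 0.3267]
orientation: [[-0.847, -0.532, 0.0], [-0.532, 0.847, 0.0], [-0.0, 0.0, -1.0]]
contact_force: [0.2, 0.6, 0.0]
grip_width: 0.226
```

```bash
python3 look.py 5
```

```text
6.475 [0.44410042 0.1811931  0.32668033] R 0.05006365579442134 ang -148.9703445497787 tool x -147.83807117377532 [0.2 0.6 0. ] 0.2256401105972286
```

View pics/t5.png

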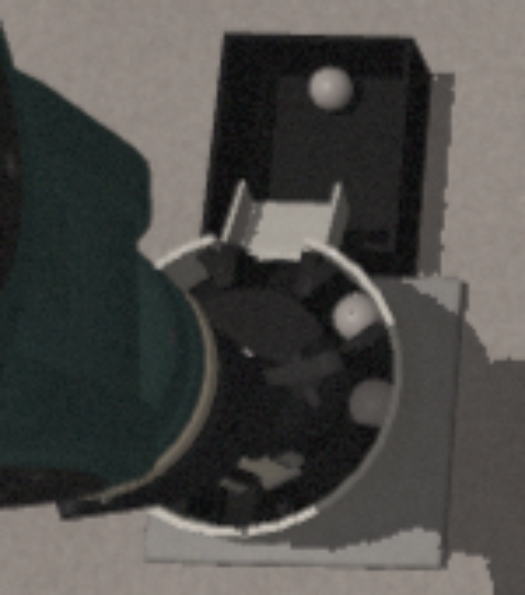

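Ball 1 is in the tray (330,88 in the crop). Ball 2 is at (355,316) and ball 3 at (372,402), both still in the drum. I'll carry on turning.

Call:
apply_moves(offset=[[0,-3.5,0],[-0.3,-7,0],[-0.9,-10.4,0],[-1.7,-13.8,0],[-2.7,-17.2,0],[-3.9,-20.5,0],[-5.4,-23.6,0],[-7.1,-26.7,0]], rotation=[[0,0,-4],[0,0,-8],[0,0,-12],[0,0,-16],[0,0,-20],[0,0,-24],[0,0,-28],[0,0,-32]], claw=[19,19,19,19,19,19,19,19])

```text
time_s: 7.52
tcp_pos: [0.4641, 0.1624, 0.3267]
orientation: [[-0.434, -0.901, -0.001], [-0.901, 0.434, 0.001], [-0.0, 0.001, -1.0]]
contact_force: [-2.9, 0.8, 2.5]
grip_width: 0.221
```

Call:
apply_moves(offset=[[0,-3.5,0],[-0.3,-7,0],[-0.9,-10.4,0],[-1.2,-11.8,0],[-1.2,-11.8,0],[-1.2,-11.8,0],[-1.2,-11.8,0],[-1.2,-11.8,0]], rotation=[[0,0,-4],[0,0,-8],[0,0,-12],[0,0,-13.5],[0,0,-13.5],[0,0,-13.5],[0,0,-13.5],[0,0,-13.5]], claw=[19,19,19,19,19,19,19,19])

```text
time_s: 8.52
tcp_pos: [0.4754, 0.1583, 0.3266]
orientation: [[-0.214, -0.977, -0.0], [-0.977, 0.214, -0.0], [0.0, 0.0, -1.0]]
contact_force: [-1.6, 0.2, -0.2]
grip_width: 0.223
```

Call:
apply_moves(offset=[[0,0,0],[0,0,0],[0,0,0],[0,0,0]], rotation=[[0,0,0],[0,0,0],[0,0,0],[0,0,0]], claw=[19,19,19,19])

```text
time_s: 9.02
tcp_pos: [0.4754, 0.1583, 0.3267]
orientation: [[-0.214, -0.977, -0.0], [-0.977, 0.214, 0.0], [-0.0, 0.0, -1.0]]
contact_force: [-2.5, 0.1, -0.1]
grip_width: 0.222
```

```bash
python3 look.py 6
```

```text
9.025 [0.47544765 0.1582996  0.32666313] R 0.05005183347489375 ang -103.3446336656466 tool x -102.33965106786219 [-2.5  0.1 -0.1] 0.22241531944704132
```

View pics/t6.png

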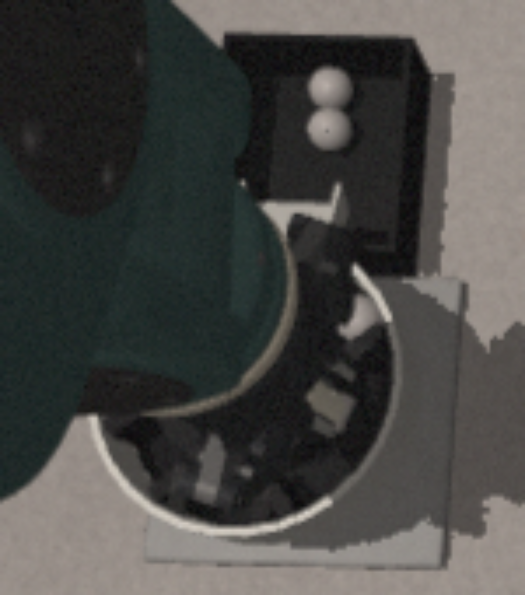

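Both balls are in the tray, at (330,88) and (330,130), and the third is still in the drum at about (360,316). Next I'll open the jaws a little at a time and rise clear.

Call:
apply_moves(offset=[[0,0,0],[0,0,0],[0,0,0],[0,0,0],[0,0,-6],[0,0,-14],[0,0,-24],[0,0,-34]], rotation=[[0,0,0],[0,0,0],[0,0,0],[0,0,0],[0,0,0],[0,0,0],[0,0,0],[0,0,0]], claw=[22,26,30,34,34,34,34,34])

```text
time_s: 10.07
tcp_pos: [0.4755, 0.1583, 0.3616]
orientation: [[-0.214, -0.977, 0.0], [-0.977, 0.214, 0.0], [-0.0, -0.0, -1.0]]
contact_force: [0.6, -0.3, -0.4]
grip_width: 0.397
```

Call:
apply_moves(offset=[[0,0,-15],[0,0,-35],[0,0,-60],[20,0,-80],[50,0,-80],[80,0,-80],[80,0,-80],[80,0,-80]], rotation=[[0,0,0],[0,0,0],[0,0,0],[0,0,0],[0,0,0],[0,0,0],[0,0,0],[0,0,0]], claw=[34,34,34,34,34,34,34,34])

```text
time_s: 11.08
tcp_pos: [0.4584, 0.0804, 0.441]
orientation: [[-0.214, -0.977, 0.0], [-0.977, 0.214, 0.0], [-0.0, -0.0, -1.0]]
contact_force: [-0.7, 1.0, -0.2]
grip_width: 0.398
```

```bash
python3 look.py 7; python3 - <<'E'
from h import *
f=ctrl.grab_frame("side"); cv2.imwrite("pics/s7.png",f[:,:,::-1])
E
```

```text
11.075 [0.45844031 0.08037698 0.44101878] R 0.12980387386570433 ang -102.71031536349189 tool x -102.35548149207469 [-0.7  1.  -0.2] 0.3976202355527897
```

View pics/t7.png

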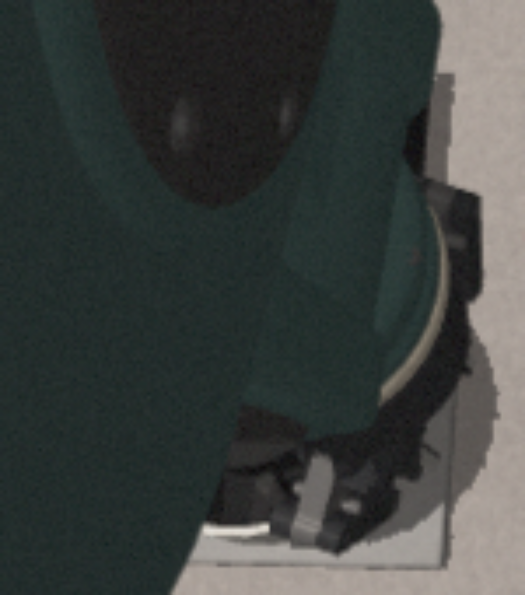

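View pics/s7.png

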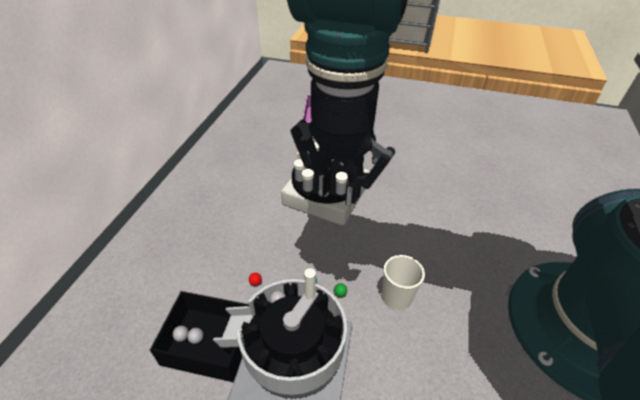

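The side view shows two balls in the tray at (180,334) and (195,335), and the third in the drum at (277,297). The gripper is well above everything, so I'm handing in.

```bash
python3 -c "
from plant import ctrl
print(ctrl.close_job())"
```

```text
the job is handed in; nothing more can be done
None
```

The first two balls are in the catch tray, the third is still in the drum, and the job is handed in. The hand-in gives no verdict.

- **Turning:** I put the jaws loosely round the crank knob and carried it about 46° anticlockwise at about 0.56 rad/s. I paused until ball 1 rolled into the tray, then went another 45° or so until ball 2 followed.
- **Release:** I opened the jaws a little at a time, rose straight up and moved clear. I handed in at about 11 s of the 42 s allowed.
- **Last checks:** The final side view shows two balls in the tray and the third in its pocket, about 46° short of the opening by my estimate. The arm was clear, with about 1 N on the wrist. The highest force I saw at the end of any move was about 4 N.
- **Not fully checked:** The arm blocked the last top view, so the final state rests on the side view alone. I also did not measure the drum's speed directly.

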